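# Screen off the bread bin and light the hob

### The job

Make the little gas hob ready for frying. Take the brown milk jug off the pan support and stand it upright on the worktop, and lean the steel splash guard against the bread bin: upright way up, its foot down on the worktop close up against the side of the hob that faces the bin, about centred and parallel to the hob, its upper part resting back on the bin. Only when both are done and let go, push the hob's knob in and turn it anticlockwise past its safety stop, about a quarter turn, and leave it there; do not disturb the boards in the rack or the other things, and do not slam the guard into the bin.

Things in the scene. Friction and masses are not known exactly. Their poses are not given: they have to be found in the camera images.
- hob: One-burner table-top gas hob, fixed: 260 mm (its x) by 220 mm (its y), black top at 55 mm. Origin: centre of its underside on the worktop. Its x points away from the robot, its y to the left (yaw varies). Its right side is the plane y = -110 mm. The burner lies at x = +42 mm; the iron pan support on it is 148 mm square, with its top at 83 mm. The knob stands at x = -95 mm, y = 0.
- knob_grip (a point): Point on the axis of the hob's black knob, 31 mm above the hob's top (86 mm above the worktop) when out. The grip is a fluted upright cylinder 34 mm across, which reaches from 11 to 38 mm above the hob's top, on a round skirt 40 mm across at 7 to 12 mm. The point's x turns with the knob; off, it is the hob's x; the white pointer on top is at its -x side (towards the robot when off).
- knob_turn (a joint): Turn of the knob, rad, anticlockwise from above: 0 is off; end stop at 1.75. Unless it is pushed in more than 4 mm, a safety stop blocks it at about 0.15; past about 0.95 it may come out again. It stays where it is left. Lit properly means more than 1.15.
- knob_push (a joint): How far the knob is pushed in (down), m: 0 out, 0.006 fully in. Its spring takes 4 N to start and 8 N fully in and pushes it out again when let go.
- bread_bin: Cream bread bin with a wooden lid, fixed, to the right of the hob. The lid, its widest part, measures 224 mm (x) by 144 mm (y), flat top at 135 mm. Origin: centre of its underside. Nearly parallel to the hob, with a gap of 55 to 80 mm between them. Its left face is y = +72 mm.
- rack: Wooden dowel rack to the left of the hob, fixed: 160 mm (x) by 150 mm (y), base 18 mm thick, with dowels up to 77 mm. Three slots along its x, at y = -44, 0 and 44 mm; the guard and two chopping boards stand in them upright on the base, in any order. The boards' tops are at most 128 mm above the worktop.
- guard_grip (a point): Middle of the splash guard's red silicone grip, 182 mm above its foot. The grip is 100 mm long (x), 14 mm thick (y), and runs from 164 to 200 mm above the foot; the guard is 180 mm wide. Axes: x along its width, y its normal (either side may face anything; both are alike), z from foot to top.
- guard_mid (a point): Centre of the splash guard, 100 mm above its foot. Stainless sheet 180 mm wide (x), 200 mm high (z), 4 mm thick (y), its rolled side edges 10 mm thick, 0.38 kg. It starts upright in a slot of the rack.
- guard_foot (a point): Middle of the underside of the splash guard's black foot strip, which is 180 mm long, 12 mm thick and 14 mm high.
- guard: The splash guard as a whole; same origin as guard_foot.
- jug_mid (a point): Middle of the brown milk jug: on the axis of its round body, half-way up its 93 mm. The body is 62 mm across at its widest (31 mm above its foot) and narrows to 47 mm at the rim; handle towards the point's -y (reaching 57 mm from the axis), lip towards +y (32 mm), 0.33 kg. Grasp it across its x. Starts on the pan support, its foot 83 mm above the worktop, its x within 0.6 rad of the hob's.
- milk_jug: The milk jug as a whole; origin in the plane of its underside, 12 mm towards the handle from its body's axis.
- beech_board: Small beech chopping board 175 mm wide with its short handle, 16 mm thick, 105 mm high, standing in a slot of the rack; origin in the middle of its lower edge. To be left there.
- white_board: White plastic chopping board 175 mm wide, 12 mm thick, 110 mm high, standing in a slot of the rack; origin in the middle of its lower edge. To be left there.
- coffee_jar: Glass jar of coffee with wooden lid, 66 mm across, 106 mm high; origin: centre of its underside. Leave alone.
- carafe: Small glass carafe, 83 mm across, 138 mm high; origin: centre of its underside. Leave alone.
- smoke_beaker: Dark glass beaker, 71 mm across, 140 mm high; origin: centre of its underside. Leave alone.
- teal_mug: Teal mug, 68 mm by 99 mm with its handle, 73 mm high; origin: centre of its underside. Leave alone.
- glass_cup: Small glass cup, 45 mm by 77 mm with its handle, 51 mm high; origin: centre of its underside. Leave alone.
- swing_bottle: Tall swing-top bottle, 67 mm across, 235 mm high, behind the hob; origin: centre of its underside. Leave alone. (Fixed jars and equipment stand along the back, beyond world x = 0.68 m, and a tall drinks dispenser at the far left, beyond y = 0.5 m.)

How it is judged:
On the way, in this order (a step that is already met when the one before it is completed fails the run):
1. the milk jug stands let go on the worktop and the splash guard leans let go against the bread bin with its foot against the hob (height (world z) of jug_mid below 0.055 m and angle between jug_mid's own z axis and vertical below 0.12 rad and contact force between each of milk_jug, guard and the fingers below 0.05 N and contact force between milk_jug and guard below 0.05 N and angle between guard_mid's own z axis and vertical between 0.17 and 0.6 rad and height (world z) of guard_foot below 0.012 m and y of guard_foot in the frame of hob between -0.13 and -0.108 m and x of guard_foot in the frame of hob between -0.05 and 0.05 m and angle between the x axis of guard_mid and the x axis of hob, either way round below 0.14 rad and contact force between guard and bread_bin above 0.15 N and y of guard_mid in the frame of hob below -0.13 m and value of joint knob_turn below 0.3 rad), for 0.2 s.
2. the knob is turned past its safety stop, about a quarter turn (value of joint knob_turn above 1.15 rad), for 0.2 s.
At the end, for the whole second after the job is handed in: Jug upright on the worktop, clear of the guard. Guard leaning 0.17 to 0.6 rad on the bin, grip up, foot on the worktop within 14 mm of the hob's right side, centred within 50 mm and parallel within 0.14 rad to the hob. Knob past 1.15 rad and out again. All let go, at rest (height (world z) of jug_mid below 0.055 m and angle between jug_mid's own z axis and vertical below 0.12 rad and contact force between each of milk_jug, guard and the fingers below 0.05 N and contact force between milk_jug and guard below 0.05 N and angle between guard_mid's own z axis and vertical between 0.17 and 0.6 rad and height (world z) of guard_foot below 0.012 m and y of guard_foot in the frame of hob between -0.13 and -0.108 m and x of guard_foot in the frame of hob between -0.05 and 0.05 m and angle between the x axis of guard_mid and the x axis of hob, either way round below 0.14 rad and contact force between guard and bread_bin above 0.15 N and y of guard_mid in the frame of hob below -0.13 m and value of joint knob_turn above 1.15 rad and value of joint knob_push below 0.0015 m and linear speed of each of guard, milk_jug below 0.02 m/s); the robot touches nothing.
It fails at once if a bystander is pushed more than 30 mm or tipped (distance of any of coffee_jar, carafe, smoke_beaker, teal_mug, glass_cup, swing_bottle from where it was at the start of the episode above 0.03 m or angle between any of coffee_jar, carafe, smoke_beaker, teal_mug, glass_cup, swing_bottle's own z axis and vertical above 0.35 rad).
It fails at once if a chopping board is pushed more than 30 mm or tipped in the rack (distance of any of beech_board, white_board from where it was at the start of the episode above 0.03 m or angle between any of beech_board, white_board's own z axis and vertical above 0.35 rad).
It fails at once if the milk jug is tipped over (angle between jug_mid's own z axis and vertical above 0.7 rad).
It fails at once if the guard is slammed into the bread bin (over 40 N) (contact force between guard and bread_bin above 40 N).
It fails at once if the hob is lit before jug and guard are in their places (value of joint knob_turn above 0.9 rad and not (height (world z) of jug_mid below 0.055 m and angle between guard_mid's own z axis and vertical above 0.17 rad and height (world z) of guard_foot below 0.012 m)).
It also fails if it takes over 72 s, if anything falls off the work surface, if the arm or the gripper's body presses on something with over 40 N, if the wrist force passes 120 N, or if a joint passes its speed limit or range.

### The arm

A 6-joint arm with a two-finger parallel gripper is mounted at the origin on a cart in front of the work surface, level with it; the furniture and walls round the work are solid. World frame = base frame: x ahead of the robot, y to its left, z up, the work surface at z = 0. Lengths are in m, angles in rad, forces in N, time in s.
With the tool pointing down it reaches from about 0.275 to 0.825 m from the base axis. Payload 4.9 kg.
Tool frame: the origin (TCP) lies on the centre line of the jaws, within the pads' length; the fingertips stand 8 mm ahead of it and the grasp point (between the pads) lies 11 mm behind it; z points along the fingers, y is the direction in which the jaws open and shut (so a half turn about z gives the same grasp; the last joint's range is limited). The gripper opens to 85 mm and grips with 20 to 120 N. Pads are 22 mm wide; open, the fingers measure 114 mm over their backs; the gripper's body (76 mm by 85 mm) begins 54 mm behind the grasp point. The pads swing forward as they close: fully open they stand 13 mm farther back than shut.
Start: joints at [-0.134, 0.326, -0.193, 1.052, 0, 1.437], TCP at [0.55, 0, 0.239] pointing down, gripper open.
Joint ranges: [-2.65, 2.65], [-0.97, 1.79], [-1.3, 1.35], [-1.93, 2.1], [-1.47, 1.37], [-3.14, 3.14]. Speed limits (rad/s): [2.57, 2.57, 3.14, 3.14, 3.14, 3.14].

### API

Orientations are given as a unit quaternion [x, y, z, w].
In Python, from rig import arm gives the robot as it stands.
- The arm moves only by the tool play_rows, never from a script. Its argument "rows" is a list of rows, each a list of 3 entries, a list of its own where there are three numbers: the shift along the tool's x, y, z in mm, then the turn, a rotation vector about the tool's x, y, z in rad, then the opening, from 0 (shut) to 1 (fully open). A call has 1 to 20 rows; each row shifts and turns the commanded pose from where the row before left it, along the tool's axes as they then stand; what a row does not reach is not made up. A row lasts 1/10 s, in which the tool goes at most 50 mm and 8.59 degrees, less where a joint would pass 70% of its speed; a pose out of reach is approached as far as the arm can. A call with a gripper value outside its range is refused whole. The fingers move at their own pace and stop on an object; "newtons" is the grip in N (left out, the last holds). Time passes only in rows, so rows that do not move let the fingers close. It gives the time, the measured TCP pose, the force and the opening at its end, in the units of the state.
- arm.sense(): the state, without advancing time (a new reading comes with each control period).
- arm.grab_frame(name): name is "scene" or "side" or "wrist"; returns a dict with "color" (384x512x3 uint8, red, green, blue), "camera_matrix" (3x3 intrinsics, pixels), "pose" (4x4, takes a point from camera to world coordinates). Camera axes: x right, y up, looking along -z (the intrinsics and any distortion apply to the point x, -y, -z); pixel columns grow to the right and rows downward; lengths in m; the calibration is good to about 2 mm. A picture is of the moment at which its call begins. There is no depth.
- arm.hand_in(): hands the job in, once; it reports no verdict.
Trained networks look in a picture, given as the dict that the camera call returned (one of the last four; its "shot" number tells which), for a name from the list of things; names that differ only in an ending like _2 or _b are one class to them, and where a whole thing is asked for, a point or a joint stands for the part that bears it (a point fixed in the world has none). Each returns a list of dicts, best first, with "p" (0 to 1); they miss things now and then, are a little off and sometimes report something else, mostly with a low value. They report only what shows in the picture. A call takes as long as a camera call.
- arm.silhouettes(picture, label): "mask" (384x512 bool, what is visible of it) and "extent" ([left, top, width, height] in pixels, round what is visible of it).
The state is a dict: "t": time; "q": joint angles; "dq": joint speeds; "joint_efforts": joint torques, N m; "eef_pos": TCP position; "tcp_rot": TCP orientation; "contact_force": force on the tool from outside, world axes, zero at the start; "ft_torque": the same for the moment, N m; "grip_width": finger opening in m.
Only numpy, scipy, OpenCV 4.12 (cv2) and the standard library are available. Lean on these libraries where they do the work, as an engineer would, in place of code of your own. Each camera call takes 0.05 s, during which the arm holds its last target. There are 200 camera calls.

## Working session

There is one attempt and no reset: what is moved stays moved. The work goes in short steps, Python scripts to look and compute and a tool call to move; the robot and the scene stay as the last step left them, time stands still between calls to the robot, and variables do not carry over. Pictures are saved under pics/ and viewed, about 8 in all and at most 12, crops included, and the job is handed in when it is done.

Besides the shell and the picture viewer there is one more tool, called after "Request:" as name(argument=value, ...) on one line, values as JSON. play_rows: Moves the arm, as the interface text tells. Its arguments: {"type":"object","properties":{"rows":{"type":"array","items":{"type":"array"}},"newtons":{"type":"number"}},"required":["rows"]}

```bash
ls; mkdir -p pics; python3 - <<'E'
from rig import arm
import cv2,numpy as np,pickle
s=arm.sense();print({k:np.round(v,3).tolist() for k,v in s.items()})
out={}
ims=[]
for n in ["scene","side","wrist"]:
    f=arm.grab_frame(n); ims.append(f["color"])
    print(n,np.round(f["camera_matrix"],1).tolist(),np.round(f["pose"],3).tolist(),[k for k in f])
    for l in ["hob","knob_grip","bread_bin","rack","guard","guard_grip","guard_foot","milk_jug","beech_board","white_board"]:
        r=arm.silhouettes(f,l)
        print(l,[(round(d["p"],2),np.round(d["extent"]).tolist()) for d in r[:2]])
        out[n,l]=r
    out[n]=f
pickle.dump(out,open("s0.pkl","wb"))
cv2.imwrite("pics/a.png",cv2.cvtColor(ims[0],cv2.COLOR_RGB2BGR))
cv2.imwrite("pics/b.png",cv2.cvtColor(ims[1],cv2.COLOR_RGB2BGR))
cv2.imwrite("pics/c.png",cv2.cvtColor(ims[2],cv2.COLOR_RGB2BGR))
E
```

```text
pics
{'t': 0.0, 'q': [-0.134, 0.327, -0.194, 1.052, 0.0, 1.437], 'dq': [-0.001, 0.001, -0.002, 0.001, 0.0, 0.001], 'joint_efforts': [-0.001, -44.34, 26.244, 0.016, -0.0, -0.0], 'eef_pos': [0.549, 0.0, 0.239], 'tcp_rot': [0.707, 0.707, -0.001, -0.001], 'contact_force': [-0.345, 0.267, 0.529], 'ft_torque': [0.001, -0.055, 0.066], 'grip_width': 0.085}
scene [[450.9, 0.0, 253.1], [0.0, 450.9, 196.4], [0.0, 0.0, 1.0]] [[-0.459, 0.524, -0.717, -0.688], [-0.888, -0.272, 0.37, 0.538], [-0.001, 0.807, 0.591, 1.165], [0.0, 0.0, 0.0, 1.0]] ['color', 'camera_matrix', 'pose', 'shot']
hob [(0.75, [181.0, 207.0, 46.0, 61.0]), (0.69, [146.0, 228.0, 20.0, 47.0])]
knob_grip []
bread_bin [(0.65, [252.0, 178.0, 49.0, 64.0])]
rack [(0.74, [130.0, 240.0, 52.0, 46.0])]
guard [(0.68, [156.0, 208.0, 20.0, 62.0]), (0.33, [204.0, 162.0, 15.0, 33.0])]
guard_grip [(0.86, [157.0, 202.0, 22.0, 71.0])]
guard_foot [(0.89, [153.0, 203.0, 24.0, 70.0])]
milk_jug [(0.78, [204.0, 200.0, 14.0, 22.0])]
beech_board [(0.87, [136.0, 236.0, 17.0, 45.0]), (0.56, [220.0, 236.0, 6.0, 9.0])]
white_board [(0.74, [150.0, 230.0, 18.0
[... 745 characters left out ...]
board [(0.56, [138.0, 149.0, 9.0, 28.0])]
white_board [(0.53, [150.0, 164.0, 45.0, 32.0]), (0.42, [148.0, 159.0, 7.0, 21.0])]
wrist [[302.1, 0.0, 254.1], [0.0, 302.1, 190.1], [0.0, 0.0, 1.0]] [[1.0, -0.0, 0.0, 0.55], [0.0, 0.957, 0.289, 0.073], [-0.0, -0.289, 0.957, 0.374], [0.0, 0.0, 0.0, 1.0]] ['color', 'camera_matrix', 'pose', 'shot']
hob [(0.62, [116.0, 0.0, 279.0, 212.0])]
knob_grip [(0.65, [254.0, 62.0, 81.0, 127.0]), (0.64, [125.0, 77.0, 47.0, 41.0])]
bread_bin [(0.65, [150.0, 234.0, 209.0, 117.0])]
rack []
guard []
guard_grip [(0.62, [124.0, 76.0, 48.0, 42.0])]
guard_foot []
milk_jug [(0.8, [254.0, 65.0, 88.0, 128.0])]
beech_board []
white_board [(0.64, [382.0, 152.0, 130.0, 102.0])]
```

View pics/a.png

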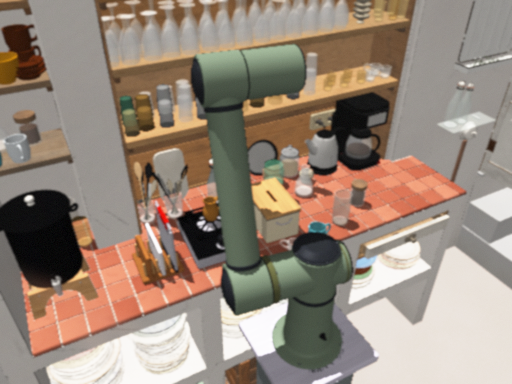

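View pics/b.png

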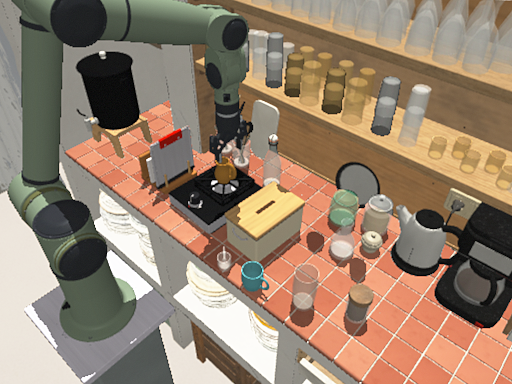

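View pics/c.png

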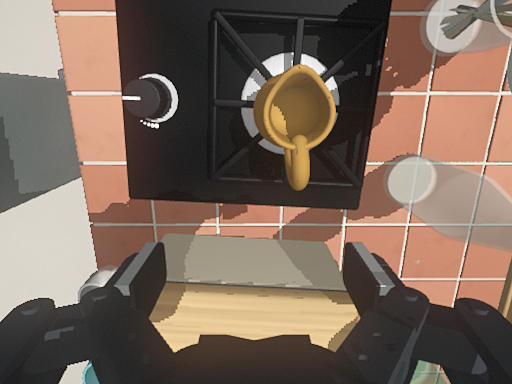

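The wrist view shows the hob with the knob at (150,98) and the jug at (297,110), its handle towards the bin (lower image). Front and right hob corners are at (131,197) and (357,208). The side view shows the guard's red grip at (170,137), in the rack's slot nearest the hob. Next I'll move over the left side for a fuller view.

Request:
play_rows(rows=[[[30,-10,-20],[0,0,0],1],[[35,-10,-20],[0,0,0],1],[[35,-10,-20],[0,0,0],1],[[30,-10,-20],[0,0,0],1],[[0,0,0],[0,0,0],1],[[0,0,0],[0,0,0],1]])

```text
t: 2.25
eef_pos: [0.5101, 0.1305, 0.3197]
tcp_rot: [0.707, 0.708, 0.0, 0.001]
contact_force: [-0.1, -0.4, -0.2]
grip_width: 0.0851
```

```bash
python3 - <<'E'
from rig import arm
import cv2,numpy as np,pickle
f=arm.grab_frame("wrist")
out={"f":f}
for l in ["hob","knob_grip","milk_jug","guard","guard_grip","rack","bread_bin","white_board","beech_board"]:
    r=arm.silhouettes(f,l);out[l]=r
    print(l,[(round(d["p"],2),np.round(d["extent"]).tolist()) for d in r[:2]])
pickle.dump(out,open("s1.pkl","wb"))
print(np.round(f["pose"],4).tolist(), arm.sense()["eef_pos"])
cv2.imwrite("pics/d.png",cv2.resize(cv2.cvtColor(f["color"],cv2.COLOR_RGB2BGR),(800,600),interpolation=cv2.INTER_CUBIC))
E
```

```text
hob [(0.97, [185.0, 112.0, 198.0, 160.0])]
knob_grip [(0.78, [193.0, 186.0, 32.0, 28.0])]
milk_jug [(0.81, [286.0, 198.0, 60.0, 84.0])]
guard [(0.82, [143.0, 5.0, 245.0, 54.0])]
guard_grip [(0.84, [141.0, 2.0, 246.0, 59.0]), (0.46, [193.0, 183.0, 29.0, 34.0])]
rack [(0.85, [203.0, 56.0, 116.0, 28.0])]
bread_bin [(0.58, [193.0, 281.0, 157.0, 69.0])]
white_board [(0.79, [182.0, 1.0, 169.0, 10.0])]
beech_board []
[[1.0, -0.0013, -0.0017, 0.5098], [0.0017, 0.9573, 0.2892, 0.2033], [0.0013, -0.2892, 0.9573, 0.4544], [0.0, 0.0, 0.0, 1.0]] [0.51005378 0.12957612 0.31901891]
```

View pics/d.png

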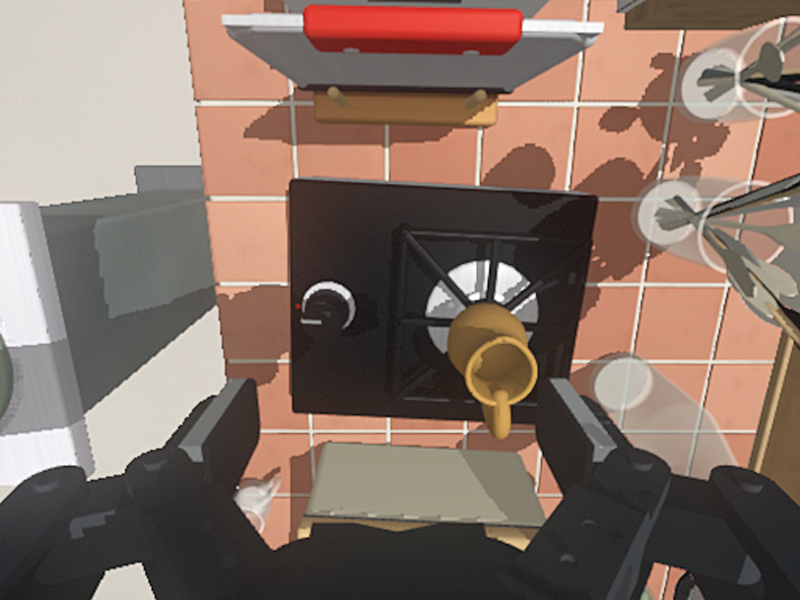

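The picture (800 px) shows the hob top with corners at about (292,183), (597,198), (575,423) and (293,411). The knob is at (327,308), the jug rim at (502,370) and the guard's red grip at (304–522, 30). The guard's top corners are (223,20) and (602,28). Now I'll fit the poses.

```bash
cat > h.py <<'E'
import numpy as np,pickle,cv2
from scipy.optimize import least_squares
def proj(f,P):
    T=f["pose"];K=f["camera_matrix"];c=(np.atleast_2d(P)-T[:3,3])@T[:3,:3]
    return np.c_[K[0,0]*c[:,0]/-c[:,2]+K[0,2],K[1,1]*(-c[:,1])/-c[:,2]+K[1,2]]
def back(f,uv,z):
    T=f["pose"];K=f["camera_matrix"];uv=np.atleast_2d(uv)
    d=np.c_[(uv[:,0]-K[0,2])/K[0,0],-(uv[:,1]-K[1,2])/K[1,1],-np.ones(len(uv))]@T[:3,:3].T
    return T[:3,3]+d*((z-T[2,3])/d[:,2])[:,None]
def R(p,L): # pose x,y,yaw ; local pts
    L=np.atleast_2d(L);c,s=np.cos(p[2]),np.sin(p[2])
    return np.c_[p[0]+c*L[:,0]-s*L[:,1],p[1]+s*L[:,0]+c*L[:,1],L[:,2]]
E
python3 - <<'E'
from h import *
f0=pickle.load(open("s0.pkl","rb"))["wrist"];o=pickle.load(open("s1.pkl","rb"));f1=o["f"];k=512/800
L0=[[-.13,-.11,.055],[.13,-.11,.055],[-.032,-.074,.083],[.116,-.074,.083],[-.032,.074,.083]]
U0=np.array([[131,197],[357,208],[213,183],[362,185],[216,11]])
L1=[[-.13,-.11,.055],[.13,-.11,.055],[-.13,.11,.055],[.13,.11,.055],[-.032,-.074,.083],[-.032,.074,.083],[.116,.074,.083]]
U1=np.array([[293,411],[575,423],[291,182],[597,199],[393,397],[403,228],[590,238]])*k
r=lambda p:np.r_[(proj(f0,R(p,L0))-U0).ravel(),(proj(f1,R(p,L1))-U1).ravel()]
s=least_squares(r,[.5,-.03,0],loss="soft_l1");print("hob",s.x.round(4));print(r(s.x).reshape(-1,2).round(1).tolist())
H=s.x;np.save("hob.npy",H)
print("knob",R(H,[[-.095,0,.093]]), proj(f0,R(H,[[-.095,0,.093]])),proj(f1,R(H,[[-.095,0,.093]]))/k)
# jug rim
print("jug rim f0",back(f0,[300,110],.176),"f1",back(f1,[[502*k,370*k]],.176))
# jug triangulated using masks
for nm,f,m in (("0",f0,pickle.load(open("s0.pkl","rb"))["wrist","milk_jug"]),("1",f1,o["milk_jug"])):
    m=m[0]["mask"].astype(np.uint8); print(nm,cv2.boundingRect(m))
print("guard top z.218",back(f1,np.array([[223,20],[602,28]])*k,.216),"foot z.018",back(f1,np.array([[300,88],[513,92]])*k,.020))
print("grip",back(f1,np.array([[306,45],[522,48]])*k,.195), back(f1,np.array([[306,8],[522,12]])*k,.218))
print("bin top left edge",back(f1,np.array([[305,516],[545,526]])*k,.135),back(f0,np.array([[160,283],[360,290]]),.135))
E
```

```text
hob [ 0.545   0.0699 -0.0437]
[[-2.3, 2.3], [3.9, 1.0], [0.7, -4.9], [-0.3, -0.6], [-1.4, -0.8], [-0.7, 2.0], [-8.0, 1.1], [-2.6, -3.3], [2.8, -4.8], [2.0, 1.3], [1.0, 2.1], [0.5, 1.1]]
knob [[0.45005164 0.07405037 0.093     ]] [[141.8385621   97.38545289]] [[322.67685067 320.55341436]]
jug rim f0 [[0.57901933 0.06603383 0.176     ]] f1 [[0.57819775 0.06996762 0.176     ]]
0 (254, 65, 82, 125)
1 (287, 195, 58, 86)
guard top z.218 [[0.43199209 0.26079802 0.216     ]
 [0.60227388 0.25794645 0.216     ]] foot z.018 [[0.42793821 0.25703532 0.02      ]
 [0.60879144 0.25424179 0.02      ]]
grip [[0.46499873 0.25497881 0.195     ]
 [0.57189806 0.25385311 0.195     ]] [[0.46976253 0.26509154 0.218     ]
 [0.56526613 0.26372683 0.218     ]]
bin top left edge [[ 0.43499559 -0.08132999  0.135     ]
 [ 0.63327239 -0.09128238  0.135     ]] [[ 0.46417861 -0.0878302   0.135     ]
 [ 0.64715853 -0.09520624  0.135     ]]
```

```bash
python3 - <<'E'
from h import *
f0=pickle.load(open("s0.pkl","rb"))["wrist"];f1=pickle.load(open("s1.pkl","rb"))["f"]
def seg(a,b,n=25,lo=.15): t=np.linspace(lo,1-lo,n)[:,None];return np.array(a)*(1-t)+np.array(b)*t
z=.055
E=[seg([-.13,-.11,z],[-.13,.11,z]),seg([-.13,-.11,z],[.13,-.11,z]),seg([.13,-.11,z],[.13,.11,z])]
def obs(f,p,w):
    g=cv2.GaussianBlur(f["color"],(0,0),.8).astype(float).sum(2);out=[]
    for e in E:
        u=proj(f,R(p,e));t=u[-1]-u[0];n=np.array([-t[1],t[0]])/np.hypot(*t)
        c=proj(f,R(p,[[0,0,z]]))[0]
        if (u.mean(0)-c)@n<0:n=-n
        for P,q in zip(e,u):
            if not(5<q[0]<507 and 5<q[1]<379):continue
            s=np.arange(-w,w+.1,.5);xy=q+s[:,None]*n
            v=cv2.remap(g.astype(np.float32),xy[:,0].astype(np.float32).reshape(1,-1),xy[:,1].astype(np.float32).reshape(1,-1),1)[0]
            d=np.gradient(v);i=d.argmax()
            if d[i]>25: out.append((P,n,xy[i]))
    return out
H=np.load("hob.npy")
for w in (9,6,4,4):
    O=[(f,obs(f,H,w)) for f in (f0,f1)]
    def r(p):
        return np.concatenate([((proj(f,R(p,np.array([x[0] for x in o])))-np.array([x[2] for x in o]))*np.array([x[1] for x in o])).sum(1) for f,o in O])
    s=least_squares(r,H,loss="soft_l1");H=s.x;print(H.round(4),np.median(abs(s.fun)).round(2),len(s.fun))
np.save("hob.npy",H)
for i,f in ((0,f0),(1,f1)):
    im=cv2.resize(f["color"],None,fx=1.5625,fy=1.5625,interpolation=cv2.INTER_CUBIC)[:,:,::-1].copy()
    for zz,l in ((.055,[[-.13,-.11],[.13,-.11],[.13,.11],[-.13,.11]]),(.083,[[-.032,-.074],[.116,-.074],[.116,.074],[-.032,.074]])):
        u=proj(f,R(H,[a+[zz] for a in l]))*1.5625
        cv2.polylines(im,[u.round().astype(int)],True,(0,255,0),1)
    a=np.linspace(0,6.28,40)
    for rr,zz in((.017,.093),(.02,.067)):
        u=proj(f,R(H,np.c_[-.095+rr*np.cos(a),rr*np.sin(a),0*a+zz]))*1.5625
        cv2.polylines(im,[u.round().astype(int)],True,(255,0,255),1)
    im=im[150:450,240:640] if i else im[0:350,150:650]
    cv2.imwrite(f"o{i}.png",im)
a,b=cv2.imread("o0.png"),cv2.imread("o1.png");b=cv2.copyMakeBorder(b,0,50,0,0,0)
cv2.imwrite("pics/e.png",cv2.resize(np.hstack([a,b]),(800,311)))
E
```

```text
[ 0.5442  0.0703 -0.0525] 0.65 144
[ 0.544   0.0703 -0.0506] 0.59 145
[ 0.544   0.0703 -0.051 ] 0.51 145
[ 0.544   0.0703 -0.051 ] 0.51 145
```

View pics/e.png

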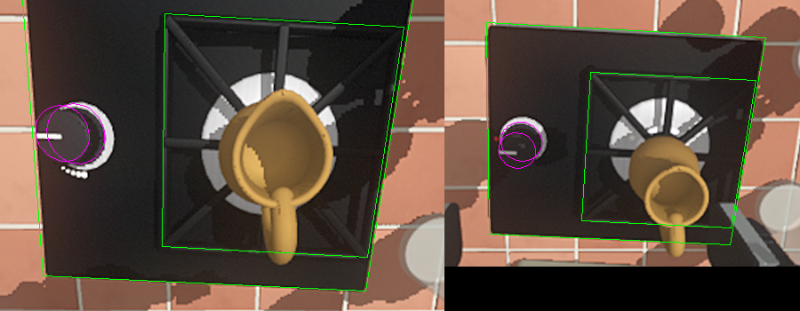

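The overlay matches the hob edges, the pan support and the knob, so the hob is at (0.544, 0.070) with yaw −0.051. Next I'll look for a free spot for the jug and get the bin's pose.

```bash
python3 - <<'E'
from h import *
from rig import arm
S=pickle.load(open("s0.pkl","rb"));sc,sd,w0=S["scene"],S["side"],S["wrist"];w1=pickle.load(open("s1.pkl","rb"))["f"];k=.64
b=lambda f,uv,z:back(f,uv,z)[:,:2].round(3).tolist()
print("scene tiles: rack front-left, trivet right, edge",b(sc,[[145,283],[125,262],[100,262],[95,285],[110,275],[140,308]],0))
print("side: counter front near hob",b(sd,[[185,215],[222,262],[66,152],[150,190]],0),"spot",b(sd,[[315,245],[300,265],[330,260]],0),"trivet legs",b(sd,[[150,150],[120,165]],0))
print("wrist1 front edge",b(w1,np.array([[200,150],[212,270],[225,360]])*k,0), "bin face top",b(w1,np.array([[322,444],[537,457],[305,514],[545,524]])*k,.135),b(w1,np.array([[322,444],[537,457]])*k,.11))
print("bin corners side lid",b(sd,[[227,212],[264,183],[304,203],[265,237]],.135))
for l in ["coffee_jar","carafe","smoke_beaker","teal_mug","glass_cup","swing_bottle"]:
    for n in ("side",):
        f=arm.grab_frame(n)
        for d in arm.silhouettes(f,l)[:2]:
            x,y,w,h=d["extent"];print(l,n,round(d["p"],2),np.round(d["extent"]).tolist(),b(f,[[x+w/2,y+h-w*.25]],0))
E
```

```text
scene tiles: rack front-left, trivet right, edge [[0.448, 0.375], [0.582, 0.41], [0.625, 0.492], [0.519, 0.531], [0.542, 0.474], [0.349, 0.421]]
side: counter front near hob [[0.422, 0.101], [0.362, -0.145], [0.333, 0.744], [0.421, 0.298]] spot [[0.619, -0.322], [0.52, -0.336], [0.6, -0.395]] trivet legs [[0.577, 0.497], [0.434, 0.506]]
wrist1 front edge [[0.329, 0.207], [0.328, 0.094], [0.33, -0.003]] bin face top [[0.452, -0.013], [0.621, -0.025], [0.435, -0.079], [0.633, -0.089]] [[0.447, -0.03], [0.63, -0.043]]
bin corners side lid [[0.44, -0.097], [0.622, -0.092], [0.635, -0.25], [0.441, -0.253]]
coffee_jar side 0.63 [343.0, 283.0, 28.0, 38.0] [[0.492, -0.565]]
carafe side 0.87 [327.0, 219.0, 31.0, 40.0] [[0.659, -0.404]]
smoke_beaker side 0.82 [289.0, 264.0, 30.0, 48.0] [[0.415, -0.432]]
smoke_beaker side 0.62 [151.0, 126.0, 45.0, 60.0] [[0.536, 0.296]]
teal_mug side 0.66 [239.0, 262.0, 30.0, 29.0] [[0.366, -0.277]]
teal_mug side 0.5 [214.0, 154.0, 24.0, 27.0] [[0.676, 0.147]]
glass_cup side 0.8 [218.0, 251.0, 13.0, 22.0] [[0.344, -0.176]]
swing_bottle side 0.68 [263.0, 132.0, 18.0, 52.0] [[0.773, -0.007]]
```

Request:
play_rows(rows=[[[-20,20,20],[0,0,0],1],[[-20,25,30],[0,0,0],1],[[-24,24,30],[0,0,0],1],[[0,0,20],[0,0,0],1],[[0,0,25],[0,0,0],1],[[0,0,25],[0,0,0],1],[[0,0,25],[0,0,0],1],[[0,0,24],[0,0,0],1],[[0,0,0],[0,0,0],1],[[0,0,0],[0,0,0],1]], newtons=40)

```text
t: 4.35
eef_pos: [0.5789, 0.066, 0.1205]
tcp_rot: [0.707, 0.707, -0.0, -0.0]
contact_force: [0.4, -0.6, 0.6]
grip_width: 0.0855
```

```bash
python3 - <<'E'
from rig import arm
import cv2,numpy as np
f=arm.grab_frame("wrist");print(arm.sense()["eef_pos"],arm.sense()["contact_force"])
cv2.imwrite("pics/f.png",cv2.cvtColor(f["color"],cv2.COLOR_RGB2BGR))
E
```

```text
[0.57971551 0.06603594 0.12132492] [ 0.43392253  0.03893386 -0.15729214]
```

View pics/f.png

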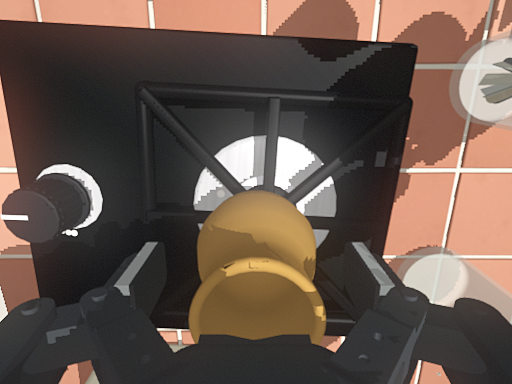

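The view shows the jug centred between the jaws, with its body at column 256 and no contact. I'll grip it and lift.

Request:
play_rows(rows=[[[0,0,0],[0,0,0],0],[[0,0,0],[0,0,0],0],[[0,0,0],[0,0,0],0],[[0,0,0],[0,0,0],0],[[0,0,0],[0,0,0],0],[[0,0,-15],[0,0,0],0],[[0,0,-30],[0,0,0],0],[[0,0,-40],[0,0,0],0],[[0,0,-30],[0,0,0],0],[[0,0,0],[0,0,0],0]])

```text
t: 5.4
eef_pos: [0.5817, 0.0661, 0.2403]
tcp_rot: [0.707, 0.707, 0.003, 0.003]
contact_force: [0.2, -0.4, -3.9]
grip_width: 0.0573
```

Request:
play_rows(rows=[[[-15,0,0],[0,0,0],0],[[-30,-5,0],[0,0,0],0],[[-35,-5,0],[0,0,0],0],[[-35,-5,0],[0,0,0],0],[[-35,-5,0],[0,0,0],0],[[-35,-5,0],[0,0,0],0],[[-35,-5,0],[0,0,0],0],[[-35,-5,0],[0,0,0],0],[[-35,-5,0],[0,0,0],0],[[-35,-5,0],[0,0,0],0],[[-30,-5,0],[0,0,0],0],[[-30,0,0],[0,0,0],0],[[-26,0,0],[0,0,0],0],[[0,0,0],[0,0,0],0],[[0,0,0],[0,0,0],0]])

```text
t: 6.9
eef_pos: [0.5274, -0.3452, 0.2328]
tcp_rot: [0.708, 0.706, -0.0, -0.002]
contact_force: [0.3, 0.7, -3.9]
grip_width: 0.0577
```

```bash
python3 - <<'E'
from rig import arm
import cv2,numpy as np
f=arm.grab_frame("wrist");s=arm.sense();print(s["eef_pos"],s["contact_force"],s["grip_width"])
g=arm.grab_frame("side")
cv2.imwrite("pics/g.png",cv2.cvtColor(np.hstack([f["color"],g["color"][100:,80:400][:284]][:1]+[cv2.resize(g["color"][110:370,60:420],(512,384))])[:, :],cv2.COLOR_RGB2BGR))
i=cv2.imread("pics/g.png");cv2.imwrite("pics/g.png",cv2.resize(i,(800,300)))
E
```

```text
[ 0.52769281 -0.34444256  0.23330513] [-0.69977868 -0.49749172 -4.04141045] 0.05732415840844887
```

View pics/g.png

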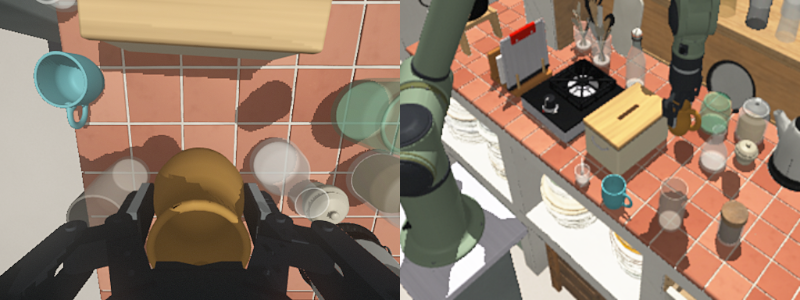

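The jug is held and the target spot is clear: the beaker is near (0.41, −0.43) and the carafe near (0.66, −0.41). I'll lower it now.

Request:
play_rows(rows=[[[0,0,25],[0,0,0],0],[[0,0,40],[0,0,0],0],[[0,0,40],[0,0,0],0],[[0,0,35],[0,0,0],0],[[0,0,25],[0,0,0],0],[[0,0,15],[0,0,0],0],[[0,0,8],[0,0,0],0],[[0,0,4],[0,0,0],0],[[0,0,2],[0,0,0],0],[[0,0,0],[0,0,0],0]])

```text
t: 8.0
eef_pos: [0.5297, -0.3455, 0.0423]
tcp_rot: [0.707, 0.707, 0.0, 0.001]
contact_force: [0.6, -0.2, -3.5]
grip_width: 0.0576
```

Request:
play_rows(rows=[[[0,0,2],[0,0,0],0],[[0,0,1],[0,0,0],0],[[0,0,0],[0,0,0],0]])

```text
t: 8.3
eef_pos: [0.5297, -0.3453, 0.0395]
tcp_rot: [0.707, 0.707, 0.0, 0.001]
contact_force: [-0.0, 1.6, 4.1]
grip_width: 0.0575
```

The jug touched down, with the wrist force changing sign. I'll release it, rise, and travel over to the guard.

Request:
play_rows(rows=[[[0,0,0],[0,0,0],1],[[0,0,0],[0,0,0],1],[[0,0,0],[0,0,0],1],[[0,0,0],[0,0,0],1],[[0,0,-10],[0,0,0],1],[[0,0,-30],[0,0,0],1],[[0,0,-40],[0,0,0],1],[[0,0,-45],[0,0,0],1],[[0,0,-45],[0,0,0],1],[[0,0,-45],[0,0,0],1],[[0,0,-45],[0,0,0],1],[[0,0,0],[0,0,0],1]], newtons=60)

```text
t: 9.5
eef_pos: [0.5314, -0.3469, 0.3069]
tcp_rot: [0.707, 0.707, 0.001, 0.006]
contact_force: [1.2, -0.3, -0.6]
grip_width: 0.0853
```

Request:
play_rows(rows=[[[27,0,0],[0,0,0],1],[[40,0,0],[0,0,0],1],[[45,0,0],[0,0,0],1],[[45,0,0],[0,0,0],1],[[45,0,0],[0,0,0],1],[[45,0,0],[0,0,0],1],[[45,0,0],[0,0,0],1],[[45,0,0],[0,0,0],1],[[45,-3,0],[0,0,0],1],[[45,-3,0],[0,0,0],1],[[45,-3,0],[0,0,0],1],[[45,-3,0],[0,0,0],1],[[45,0,0],[0,0,0],1],[[45,0,0],[0,0,0],1],[[0,0,0],[0,0,0],1],[[0,0,0],[0,0,0],1]])

```text
t: 11.1
eef_pos: [0.5165, 0.2628, 0.2981]
tcp_rot: [0.706, 0.708, -0.0, 0.0]
contact_force: [0.4, 0.1, 0.4]
grip_width: 0.0851
```

Request:
play_rows(rows=[[[0,0,0],[0,0,-0.14],1],[[0,0,0],[0,0,-0.14],1],[[0,0,0],[0,0,-0.14],1],[[0,0,0],[0,0,-0.14],1],[[0,0,0],[0,0,-0.14],1],[[0,0,0],[0,0,-0.14],1],[[0,0,0],[0,0,-0.14],1],[[0,0,0],[0,0,-0.14],1],[[0,0,0],[0,0,-0.14],1],[[0,0,0],[0,0,-0.14],1],[[0,0,0],[0,0,-0.155],1],[[0,0,0],[0,0,0],1],[[0,0,0],[0,0,0],1]])

```text
t: 12.4
eef_pos: [0.5172, 0.2608, 0.2985]
tcp_rot: [0.013, 1.0, -0.0, 0.0]
contact_force: [-0.1, -0.4, 0.2]
grip_width: 0.0855
```

```bash
python3 - <<'E'
from rig import arm
import cv2,numpy as np,pickle
from scipy.spatial.transform import Rotation as Ro
f=arm.grab_frame("wrist");s=arm.sense();print(s["t"],s["eef_pos"],s["q"],Ro.from_quat(s["tcp_rot"]).as_matrix().round(3).tolist(),s["contact_force"])
g=arm.grab_frame("side")
pickle.dump((f,g),open("s2.pkl","wb"))
for l in ("guard_grip","milk_jug"):
  for n,p in (("w",f),("s",g)): print(l,n,[(round(d["p"],2),np.round(d["extent"]).tolist()) for d in arm.silhouettes(p,l)[:2]])
i=np.hstack([f["color"],cv2.resize(g["color"][110:370,60:420],(512,384))])
cv2.imwrite("pics/i.png",cv2.resize(i,(800,300),interpolation=cv2.INTER_AREA)[:,:,::-1])
E
```

```text
12.45 [0.51716209 0.26102645 0.29844434] [ 3.40109374e-01  3.51681415e-01 -4.17299642e-03  1.21489943e+00
 -1.55027537e-04  3.64933627e-01] [[-1.0, 0.025, 0.0], [0.025, 1.0, -0.0], [-0.0, -0.0, -1.0]] [-0.78030342  0.62183143 -0.49371369]
guard_grip w [(0.95, [244.0, 76.0, 21.0, 220.0])]
guard_grip s [(0.89, [150.0, 130.0, 44.0, 59.0]), (0.65, [218.0, 250.0, 14.0, 24.0])]
milk_jug w []
milk_jug s [(0.67, [293.0, 242.0, 33.0, 22.0])]
```

View pics/i.png

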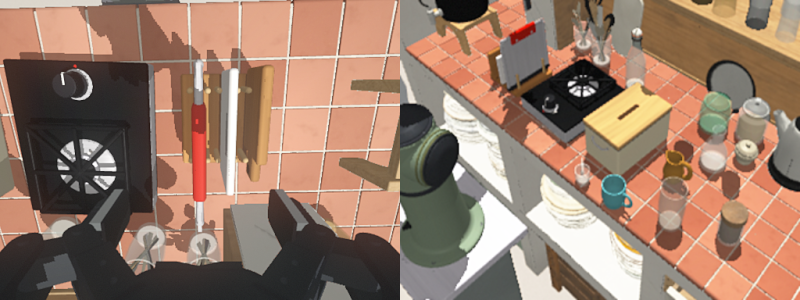

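The jug stands upright beside the bin. The wrist view shows the red grip in the middle column between the jaws, from (256,135) to (256,256), aligned with them. I'll measure it exactly.

```bash
python3 - <<'E'
from h import *
f,g=pickle.load(open("s2.pkl","rb"))
c=f["color"].astype(int);m=((c[...,0]>110)&(c[...,1]<60)&(c[...,2]<70)).astype(np.uint8)
m[:100]=0
n,lab,st,_=cv2.connectedComponentsWithStats(m);i=1+st[1:,4].argmax();m=lab==i;print(st[i])
ys=np.arange(st[i][1],st[i][1]+st[i][3])
L=np.array([np.where(m[y])[0].min() for y in ys]);R_=np.array([np.where(m[y])[0].max()+1 for y in ys])
for y in ys[::12]:
    l,r=L[y-ys[0]],R_[y-ys[0]];print(y,l,r,back(f,[[l,y],[r,y]],.215)[:,:2].round(4).tolist())
print(back(f,[[253,79],[256,294]],.217))
E
```

```text
[245 131  18 119 710]
131 260 261 [[0.4655, 0.2654], [0.4655, 0.2661]]
143 245 263 [[0.4738, 0.2545], [0.4741, 0.2674]]
155 246 263 [[0.4825, 0.2549], [0.4828, 0.2673]]
167 246 263 [[0.4914, 0.2546], [0.4918, 0.2671]]
179 246 247 [[0.5006, 0.2543], [0.5006, 0.255]]
191 246 248 [[0.5099, 0.254], [0.51, 0.2555]]
203 246 248 [[0.5195, 0.2536], [0.5196, 0.2552]]
215 247 248 [[0.5294, 0.2541], [0.5294, 0.2549]]
227 247 248 [[0.5394, 0.2538], [0.5395, 0.2546]]
239 247 248 [[0.5498, 0.2534], [0.5498, 0.2542]]
[[0.43069193 0.26137461 0.217     ]
 [0.59932815 0.25938518 0.217     ]]
```

Request:
play_rows(rows=[[[0,0,25],[0,0,0],1],[[0,0,30],[0,0,0],1],[[0,0,25],[0,0,0],1],[[0,0,15],[0,0,0],1],[[0,0,6],[0,0,0],1],[[0,0,0],[0,0,0],1],[[0,0,0],[0,0,0],0],[[0,0,0],[0,0,0],0],[[0,0,0],[0,0,0],0],[[0,0,0],[0,0,0],0],[[0,0,0],[0,0,0],0],[[0,0,0],[0,0,0],0],[[0,0,0],[0,0,0],0],[[0,0,0],[0,0,0],0]], newtons=60)

```text
t: 14.1
eef_pos: [0.5175, 0.2621, 0.1978]
tcp_rot: [0.01, 1.0, 0.0, 0.001]
contact_force: [0.4, -0.6, 4.8]
grip_width: 0.0128
```

Request:
play_rows(rows=[[[0,0,-5],[0,0,0],0],[[0,0,-10],[0,0,0],0],[[0,0,-15],[0,0,0],0],[[0,0,-20],[0,0,0],0],[[0,0,-25],[0,0,0],0],[[0,0,-25],[0,0,0],0],[[0,0,-15],[0,0,0],0],[[0,0,0],[0,0,0],0],[[0,0,0],[0,0,0],0]])

```text
t: 15.0
eef_pos: [0.5167, 0.2619, 0.3118]
tcp_rot: [0.01, 1.0, -0.0, -0.0]
contact_force: [0.2, 0.4, -4.4]
grip_width: 0.0131
```

```bash
python3 - <<'E'
from h import *
from rig import arm
from scipy.spatial.transform import Rotation as Ro
f=arm.grab_frame("wrist");s=arm.sense();p=s["eef_pos"];M=Ro.from_quat(s["tcp_rot"]).as_matrix();print(p,M.round(3).tolist(),s["contact_force"],s["grip_width"])
H=np.load("hob.npy");print("hob",H)
t=R(H,[[0,-.119,0]])[0];print("foot target",t,"delta",t[:2]-p[:2],"in tool",M.T@np.r_[t[:2]-p[:2],0])
print("tool yaw",np.arctan2(-M[1,0],-M[0,0]))
for l in ("white_board","beech_board","guard"): print(l,[(round(d["p"],2),np.round(d["extent"]).tolist()) for d in arm.silhouettes(f,l)[:2]])
cv2.imwrite("pics/j.png",f["color"][:,:,::-1])
E
```

```text
[0.51633378 0.26177578 0.31112009] [[-1.0, 0.021, -0.002], [0.021, 1.0, -0.001], [0.002, -0.001, -1.0]] [-0.0637582  -0.29182749 -3.82644158] 0.012802948699248775
hob [ 0.54399171  0.0702987  -0.0509686 ]
foot target [ 0.53792907 -0.04854677  0.        ] delta [ 0.02159529 -0.31032255] in tool [-2.80585107e-02 -3.09804984e-01  1.75141033e-04]
tool yaw -0.020844234150377977
white_board [(0.92, [281.0, 90.0, 24.0, 153.0]), (0.3, [73.0, 94.0, 46.0, 29.0])]
beech_board [(0.95, [310.0, 83.0, 36.0, 145.0]), (0.25, [1.0, 117.0, 20.0, 132.0])]
guard [(0.93, [238.0, 57.0, 35.0, 282.0])]
```

View pics/j.png

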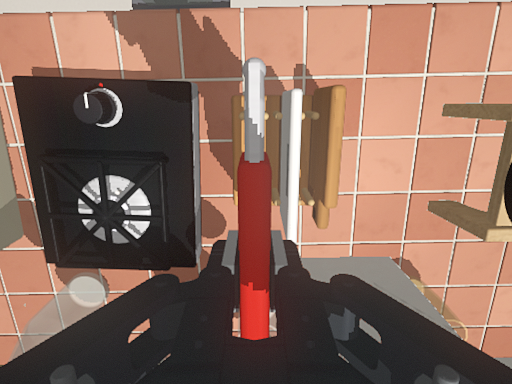

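The guard is held upright and both boards stand undisturbed. I'll carry it over the gap between hob and bin.

Request:
play_rows(rows=[[[0,-15,0],[0,0,0],0],[[-3,-30,0],[0,0,0],0],[[-3,-35,0],[0,0,0],0],[[-3,-35,0],[0,0,0],0],[[-3,-35,0],[0,0,0],0],[[-3,-35,0],[0,0,0],0],[[-3,-35,0],[0,0,0],0],[[-3,-35,0],[0,0,0],0],[[-3,-30,0],[0,0,0],0],[[-4,-25,0],[0,0,0],0],[[0,0,0],[0,0,0.03],0],[[0,0,0],[0,0,0],0],[[0,0,0],[0,0,0],0]])

```text
t: 16.5
eef_pos: [0.538, -0.0488, 0.312]
tcp_rot: [0.025, 1.0, 0.0, -0.0]
contact_force: [-0.0, 0.2, -3.9]
grip_width: 0.0131
```

```bash
python3 - <<'E'
from h import *
from rig import arm
from scipy.spatial.transform import Rotation as Ro
f=arm.grab_frame("wrist");s=arm.sense();p=s["eef_pos"];M=Ro.from_quat(s["tcp_rot"]).as_matrix();print(p,M.round(3).tolist(),s["contact_force"],s["q"].round(2))
H=np.load("hob.npy")
c,sn=np.cos(H[2]),np.sin(H[2]);d=p[:2]-H[:2];print("TCP in hob",c*d[0]+sn*d[1],-sn*d[0]+c*d[1],"yaw rel",np.arctan2(-M[1,0],-M[0,0])-H[2])
im=f["color"][:,:,::-1].copy()
u=proj(f,R(H,[[-.13,-.11,.055],[.13,-.11,.055],[.13,.11,.055],[-.13,.11,.055]]));cv2.polylines(im,[u.round().astype(int)],True,(0,255,0),1)
for yy in (-.085,-.10,-.115):
    u=proj(f,[[.43,yy+.006,.135],[.64,yy-.005,.135]]);cv2.line(im,*[tuple(int(v) for v in q) for q in u],(255,0,255),1)
pickle.dump(f,open("s3.pkl","wb"))
cv2.imwrite("pics/k.png",cv2.resize(im,(800,600),interpolation=cv2.INTER_CUBIC))
E
```

```text
[ 0.5381482  -0.04842558  0.31207629] [[-0.999, 0.05, -0.001], [0.05, 0.999, 0.0], [0.001, 0.0, -1.0]] [ 0.35857887  0.40892044 -3.24274055] [-0.23  0.27 -0.08  1.22 -0.   -0.18]
TCP in hob 0.0002126629825093965 -0.1188678044130409 yaw rel 0.0009031269509740189
```

View pics/k.png

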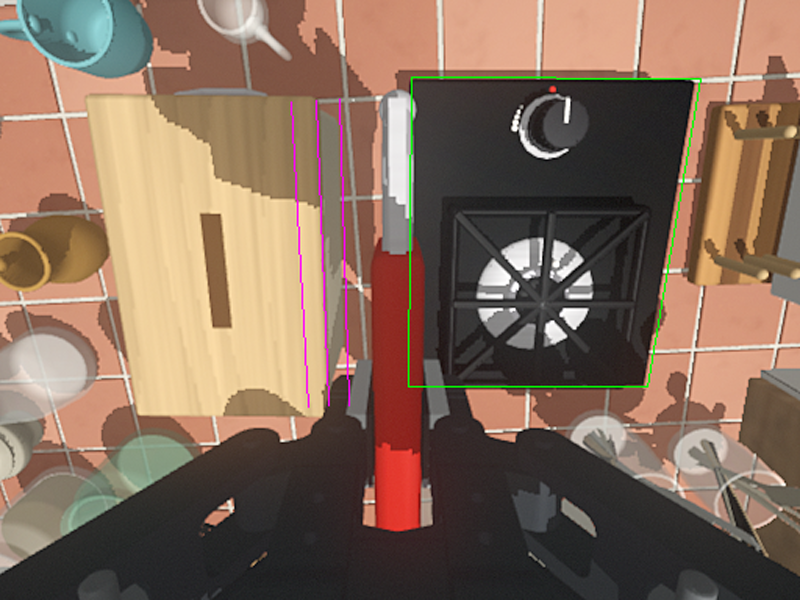

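The hob outline agrees in front, and its left edge is off by about 4 mm, so I'll leave margin. The lid's left edge runs from (318,97) to (322,415), which is y≈−0.102 in the middle, so the gap is about 62 mm. I'll move 3 mm away from the hob and lower the guard.

Request:
play_rows(rows=[[[0,-3,10],[0,0,0],0],[[0,0,20],[0,0,0],0],[[0,0,25],[0,0,0],0],[[0,0,20],[0,0,0],0],[[0,0,20],[0,0,0],0],[[0,0,15],[0,0,0],0],[[0,0,10],[0,0,0],0],[[0,0,5],[0,0,0],0],[[0,0,0],[0,0,0],0],[[0,0,0],[0,0,0],0]])

```text
t: 17.55
eef_pos: [0.5388, -0.0515, 0.1878]
tcp_rot: [0.025, 1.0, -0.0, 0.0]
contact_force: [-0.3, 0.3, -2.8]
grip_width: 0.0129
```

Request:
play_rows(rows=[[[0,0,3],[0,0,0],0],[[0,0,2],[0,0,0],0],[[0,0,1],[0,0,0],0],[[0,0,1],[0,0,0],0],[[0,0,0],[0,0,0],0]])

```text
t: 18.05
eef_pos: [0.5383, -0.0515, 0.1802]
tcp_rot: [0.025, 1.0, 0.0, -0.0]
contact_force: [0.3, -0.2, -4.5]
grip_width: 0.0128
```

Request:
play_rows(rows=[[[0,0,1],[0,0,0],0],[[0,0,0],[0,0,0],0]])

```text
t: 18.25
eef_pos: [0.5385, -0.0516, 0.1798]
tcp_rot: [0.025, 1.0, -0.0, 0.0]
contact_force: [-1.7, -0.4, 1.4]
grip_width: 0.0131
```

The foot touched down at TCP z = 0.180. I'll tilt about the foot.

Request:
play_rows(rows=[[[0,-4.5,0],[-0.025,0,0],0],[[0,-4.5,0],[-0.025,0,0],0],[[0,-7,0],[-0.04,0,0],0],[[0,-7,0],[-0.04,0,0],0],[[0,-7,0],[-0.04,0,0],0],[[0,-7,0],[-0.04,0,0],0],[[0,-5.5,0],[-0.03,0,0],0],[[0,0,0],[0,0,0],0]])

```text
t: 19.05
eef_pos: [0.5366, -0.0954, 0.1757]
tcp_rot: [0.027, 0.992, 0.121, 0.004]
contact_force: [-2.3, 0.5, 8.5]
grip_width: 0.0132
```

Request:
play_rows(rows=[[[0,-3.6,-0.5],[-0.02,0,0],0],[[0,-3.6,-0.2],[-0.02,0,0],0],[[0,0,0],[0,0,0],0]])

```text
t: 19.35
eef_pos: [0.5362, -0.102, 0.1742]
tcp_rot: [0.026, 0.99, 0.14, 0.004]
contact_force: [-1.8, -0.5, 6.7]
grip_width: 0.0128
```

Request:
play_rows(rows=[[[0,-2.7,-0.3],[-0.015,0,0],0],[[0,-1.8,-0.2],[-0.01,0,0],0],[[0,0,0],[0,0,0],0]])

```text
t: 19.65
eef_pos: [0.536, -0.1059, 0.1731]
tcp_rot: [0.026, 0.988, 0.152, 0.004]
contact_force: [-1.6, -0.5, 5.3]
grip_width: 0.013
```

Request:
play_rows(rows=[[[0,-1.8,-0.1],[-0.01,0,0],0],[[0,-1.8,-0.1],[-0.01,0,0],0],[[0,0,0],[0,0,0],0]])

```text
t: 19.95
eef_pos: [0.5358, -0.1078, 0.1721]
tcp_rot: [0.026, 0.986, 0.164, 0.004]
contact_force: [0.7, 4.7, 3.7]
grip_width: 0.0131
```

Contact with the bin at about 5 N, with a tilt of 0.33 rad. I'll release partly and back off along the tool axis.

Request:
play_rows(rows=[[[0,0,0],[0,0,0],0.25],[[0,0,0],[0,0,0],0.35],[[0,0,0],[0,0,0],0.45],[[0,0,0],[0,0,0],0.45],[[0,0,0],[0,0,0],0.45],[[0,0,-10],[0,0,0],0.45],[[0,0,-20],[0,0,0],0.45],[[0,0,-25],[0,0,0],0.45],[[0,0,-25],[0,0,0],0.45],[[0,0,-20],[0,0,0],0.45],[[0,0,0],[0,0,0],0.45]])

```text
t: 21.05
eef_pos: [0.5353, -0.1423, 0.2701]
tcp_rot: [0.025, 0.987, 0.16, 0.007]
contact_force: [0.8, 0.4, -0.7]
grip_width: 0.0385
```

```bash
python3 - <<'E'
from h import *
from rig import arm
from scipy.spatial.transform import Rotation as Ro
f=arm.grab_frame("wrist");s=arm.sense();p=s["eef_pos"];M=Ro.from_quat(s["tcp_rot"]).as_matrix();print(s["t"],p,M.round(3).tolist(),s["contact_force"],s["grip_width"])
g=arm.grab_frame("side")
H=np.load("hob.npy");pickle.dump((f,g),open("s4.pkl","wb"))
a=f["color"].copy();b=g["color"].copy()
for im,q in((a,f),(b,g)):
    for th,col in ((.33,(0,255,0)),):
        y0=-.120;L=[[x,y0-h*np.sin(th),.002+h*np.cos(th)] for x,h in((-.09,0),(.09,0),(.09,.2),(-.09,.2))]
        cv2.polylines(im,[proj(q,R(H,L)).round().astype(int)],True,col,1)
cv2.imwrite("pics/l.png",cv2.resize(np.hstack([a,cv2.resize(b[120:300,120:360],(512,384))]),(800,300),interpolation=cv2.INTER_AREA)[:,:,::-1])
k=R(H,[[-.095,0,.086]])[0];print("knob",k)
E
```

```text
21.1 [ 0.53464321 -0.14150659  0.2683475 ] [[-0.999, 0.048, 0.019], [0.051, 0.947, 0.317], [-0.003, 0.318, -0.948]] [0.68226703 0.43130734 0.06860939] 0.038240793392517375
knob [0.44911508 0.07513862 0.086     ]
```

View pics/l.png

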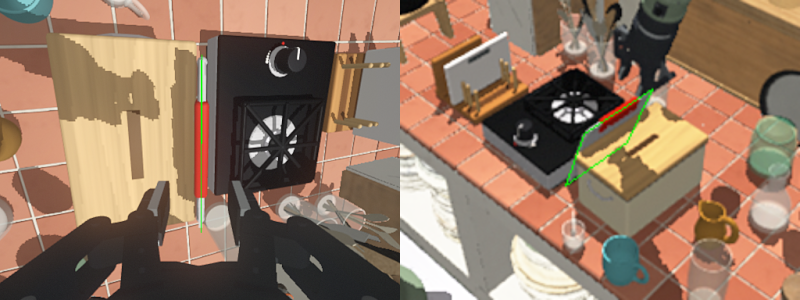

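The guard rests on the lid as modelled: the overlay at 0.33 rad with its foot at −0.120 coincides in both views. I'll straighten the tool and go above the knob.

Request:
play_rows(rows=[[[0,6,-19],[0,0,0],0.45],[[0,7,-19],[0,0,0],0.45],[[0,0,0],[0.11,0,0],0.7],[[0,0,0],[0.11,0,0],0.7],[[0,0,0],[0.1,0,0],0.7],[[16,30,0],[0,0,0],0.7],[[16,35,0],[0,0,0],0.7],[[16,38,0],[0,0,0],0.7],[[16,38,20],[0,0,0],0.7],[[16,38,30],[0,0,0],0.7],[[16,33,30],[0,0,0],0.7],[[0,0,20],[0,0,0],0.7],[[0,0,0],[0,0,0],0.7],[[0,0,0],[0,0,0],0.7]])

```text
t: 22.55
eef_pos: [0.4487, 0.076, 0.2084]
tcp_rot: [0.025, 1.0, 0.002, -0.001]
contact_force: [0.2, 0.1, 0.5]
grip_width: 0.0599
```

```bash
python3 - <<'E'
from h import *
from rig import arm
from scipy.spatial.transform import Rotation as Ro
f=arm.grab_frame("wrist");s=arm.sense();p=s["eef_pos"];M=Ro.from_quat(s["tcp_rot"]).as_matrix();print(s["t"],p,M.round(3).tolist(),s["q"].round(2))
r=arm.silhouettes(f,"knob_grip");print([(round(d["p"],2),np.round(d["extent"]).tolist()) for d in r[:3]])
H=np.load("hob.npy");k=R(H,[[-.095,0,.086]])[0];print("tool delta",M.T@(k-p))
im=f["color"].copy()
a=np.linspace(0,6.28,40)
for rr,zz in((.017,.093),(.02,.066)):
    u=proj(f,R(H,np.c_[-.095+rr*np.cos(a),rr*np.sin(a),0*a+zz]));print(zz,u.min(0).round(1),u.max(0).round(1));cv2.polylines(im,[u.round().astype(int)],True,(0,255,0),1)
u=proj(f,R(H,[[-.13,-.11,.055],[.13,-.11,.055],[.13,.11,.055],[-.13,.11,.055]]));cv2.polylines(im,[u.round().astype(int)],True,(0,255,0),1)
cv2.imwrite("pics/m.png",cv2.resize(im,(800,600),interpolation=cv2.INTER_CUBIC)[:,:,::-1])
E
```

```text
22.6 [0.44954425 0.0756519  0.20916382] [[-0.999, 0.051, 0.001], [0.051, 0.999, 0.005], [-0.0, 0.005, -1.0]] [ 0.    0.18 -0.47  0.92  0.    0.05]
[(0.8, [232.0, 159.0, 40.0, 47.0])]
tool delta [ 0.0004464  -0.00113866  0.12315956]
0.093 [233.8 169.6] [273.2 207.3]
0.066 [232.4 160. ] [274.5 200.7]
```

View pics/m.png

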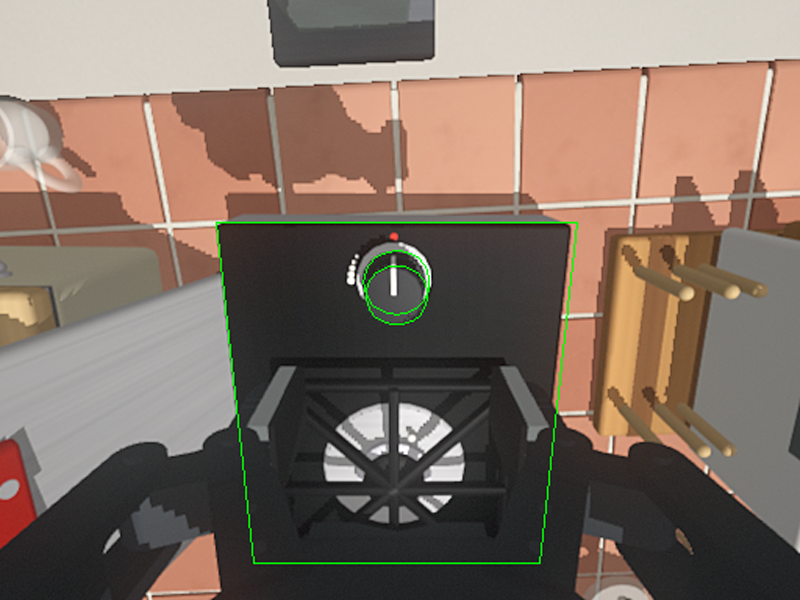

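The predicted and detected knob agree to about 1 px, with the knob perhaps 1–2 mm further left in the image. I'll descend on it.

Request:
play_rows(rows=[[[0,-2,25],[0,0,0],0.7],[[0,0,35],[0,0,0],0.7],[[0,0,35],[0,0,0],0.7],[[0,0,25],[0,0,0],0.7],[[0,0,13],[0,0,0],0.7],[[0,0,0],[0,0,0],0.7],[[0,0,0],[0,0,0],0],[[0,0,0],[0,0,0],0],[[0,0,0],[0,0,0],0],[[0,0,0],[0,0,0],0],[[0,0,0],[0,0,0],0],[[0,0,0],[0,0,0],0]], newtons=40)

```text
t: 23.85
eef_pos: [0.4504, 0.0744, 0.0764]
tcp_rot: [0.025, 1.0, 0.002, 0.001]
contact_force: [2.4, -2.1, 4.2]
grip_width: 0.0328
```

Request:
play_rows(rows=[[[0,0,2],[0,0,0],0],[[0,0,2],[0,0,0],0],[[0,0,2],[0,0,0],0],[[0,0,0],[0,0,0],0]])

```text
t: 24.25
eef_pos: [0.4505, 0.0744, 0.071]
tcp_rot: [0.025, 1.0, 0.002, 0.002]
contact_force: [-0.1, -2.2, 15.4]
grip_width: 0.0328
```

The knob bottomed out at 15 N against an 8 N spring, so I'll turn it.

Request:
play_rows(rows=[[[0,0,0],[0,0,-0.12],0],[[0,0,0],[0,0,-0.12],0],[[0,0,0],[0,0,-0.12],0],[[0,0,0],[0,0,-0.12],0],[[0,0,0],[0,0,-0.12],0],[[0,0,0],[0,0,0],0]])

```text
t: 24.85
eef_pos: [0.4503, 0.075, 0.071]
tcp_rot: [-0.272, 0.962, 0.002, 0.002]
contact_force: [0.0, -0.6, 16.5]
grip_width: 0.0326
```

```bash
python3 - <<'E'
from rig import arm
s=arm.sense();print({k:s[k].round(3).tolist() for k in("eef_pos","contact_force","ft_torque","tcp_rot","q")})
E
```

```text
{'eef_pos': [0.45, 0.075, 0.071], 'contact_force': [0.002, -0.613, 16.487], 'ft_torque': [-0.018, 0.141, 0.023], 'tcp_rot': [-0.272, 0.962, 0.002, 0.002], 'q': [-0.001, 0.354, -0.656, 0.557, 0.006, -0.552]}
```

Request:
play_rows(rows=[[[0,0,0],[0,0,-0.13],0],[[0,0,0],[0,0,-0.13],0],[[0,0,0],[0,0,-0.13],0],[[0,0,0],[0,0,-0.13],0],[[0,0,0],[0,0,-0.13],0],[[0,0,0],[0,0,-0.13],0],[[0,0,0],[0,0,-0.1],0],[[0,0,0],[0,0,0],0],[[0,0,-3],[0,0,0],0],[[0,0,-3],[0,0,0],0],[[0,0,0],[0,0,0],0.35],[[0,0,0],[0,0,0],0.6],[[0,0,0],[0,0,0],0.6],[[0,0,0],[0,0,0],0.6],[[0,0,0],[0,0,0],0.6],[[0,0,-10],[0,0,0],0.6],[[0,0,-30],[0,0,0],0.6],[[0,0,-40],[0,0,0],0.6],[[0,0,-40],[0,0,0],0.6],[[0,0,0],[0,0,0],0.6]])

```text
t: 26.85
eef_pos: [0.4525, 0.074, 0.2013]
tcp_rot: [-0.655, 0.755, -0.001, 0.005]
contact_force: [1.2, -0.7, 0.9]
grip_width: 0.0516
```

```bash
python3 - <<'E'
from h import *
from rig import arm
s=arm.sense();print({k:s[k].round(3).tolist() for k in("t","eef_pos","contact_force","tcp_rot","q") if k!="t"},s["t"])
f=arm.grab_frame("wrist");g=arm.grab_frame("side");sc=arm.grab_frame("scene")
H=np.load("hob.npy")
# white pointer: project knob top region onto a rectified hob-frame map (z=.093), 0.5 mm/px
def rect(f,z,x0,x1,y0,y1,st):
    X,Y=np.meshgrid(np.arange(x0,x1,st),np.arange(y0,y1,st),indexing="ij")
    u=proj(f,R(H,np.c_[X.ravel(),Y.ravel(),0*X.ravel()+z])).reshape(*X.shape,2).astype(np.float32)
    return cv2.remap(f["color"],u[...,0],u[...,1],cv2.INTER_LINEAR)
r=rect(f,.093,-.117,-.073,-.022,.022,.002)
print("rows: hob x -117..-73 ; cols: hob y -22..22 (2 mm)");print(r.min(2))
for n,q in (("side",g),("wrist",f)):
  for l in ("guard","milk_jug","knob_grip"): print(n,l,[(round(d["p"],2),np.round(d["extent"]).tolist()) for d in arm.silhouettes(q,l)[:1]])
E
```

```text
{'eef_pos': [0.452, 0.074, 0.201], 'contact_force': [1.221, -0.694, 0.853], 'tcp_rot': [-0.655, 0.755, -0.001, 0.005], 'q': [-0.002, 0.182, -0.49, 0.889, 0.005, -1.432]} 26.85
rows: hob x -117..-73 ; cols: hob y -22..22 (2 mm)
[[ 36  37  35  32  28  32  44  41  43  43  46  42  42  43  45  40  42  43
   42  42  40  39]
 [ 32  33  63 123 126 128 124 222 141  38  37  41  44  44  41  42  43  42
   39  41  41  41]
 [102 131 135 131 113  99  86  70 140 217 207  70  42  43  42  43  42  41
   40  40  39  39]
 [133 134 100  44  36  37  38  34  45  50  60  84  44  49  43  42  39  41
   39  40  38  40]
 [123  54  37  40  38  36  52  65  70  71  68  67  69  63  51  45  39  41
   41  40  38  40]
 [ 55  43  37  37  43  59  73  71  70  69  70  69  69  68  67  62  46  39
   40  39  41  38]
 [ 39  39  35  52  59  74  73  72  74  71  72  72  70  70  69  68  60  39
   39  39  37  37]
 [ 41  36  34  55  76  74  76  73  73  74  74  72  71  72  70  68  68  54
   37  38  37  39]
 [ 37  35  56  69  78  77  76  75  73  76  75  73  72  72  72  69  67  65
   42  39  37  38]
 [ 31  30  35  69  71  75  77  74  7
[... 834 characters left out ...]
  91  89  87  89  85  77  57  37  34  37
   36  35  35  34]
 [216 242 233 188 103  53  56  71  56  52 106  62  48  38  35  36  33  35
   34  36  35  34]
 [ 31 131 227 246 248 240 237 250 227 179  51  36  37  36  36  39  35  35
   34  36  34  33]
 [ 38  36  26  22  36 101 100  38  25  31  36  36  38  36  36  35  35  36
   34  33  33  33]
 [ 41  39  40  40  36  37  38  39  39  39  39  36  35  34  34  35  36  35
   35  31  33  33]]
side guard [(0.85, [222.0, 177.0, 48.0, 53.0])]
side milk_jug [(0.65, [296.0, 242.0, 30.0, 23.0])]
side knob_grip [(0.64, [146.0, 146.0, 31.0, 34.0])]
wrist guard [(0.89, [0.0, 1.0, 245.0, 71.0])]
wrist milk_jug []
wrist knob_grip [(0.98, [239.0, 158.0, 40.0, 48.0])]
```

The pointer now lies along hob −y, so the knob has turned about 1.45–1.5 rad, and its top is back at the height for "out". One last numeric check of the guard and jug, then I'll hand in.

```bash
python3 - <<'E'
from h import *
from rig import arm
H=np.load("hob.npy");f0,g0=pickle.load(open("s4.pkl","rb"));_,gj=pickle.load(open("s2.pkl","rb"))
g=arm.grab_frame("side")
def red(c):
    c=c.astype(int);m=((c[...,0]>110)&(c[...,1]<60)&(c[...,2]<70)).astype(np.uint8);m[:,:200]=0;m[:,290:]=0
    y,x=np.where(m);return x.mean().round(1),y.mean().round(1),m.sum()
print("grip px right after release / now",red(g0["color"]),red(g["color"]),"model",proj(g,R(H,[[0,-.12-.182*np.sin(.33),.002+.182*np.cos(.33)]])).round(1))
# jug region difference since it was put down
d=np.abs(g["color"].astype(int)-gj["color"])[235:270,288:330].max(2);print("jug region changed px",(d>40).sum(),"of",d.size)
print([(round(x["p"],2),np.round(x["extent"]).tolist()) for x in arm.silhouettes(g,"milk_jug")[:1]])
arm.hand_in()
E
```

```text
grip px right after release / now (np.float64(250.0), np.float64(189.1), np.uint64(136)) (np.float64(250.3), np.float64(191.9), np.uint64(174)) model [[250.2 189.4]]
jug region changed px 0 of 1470
[(0.85, [294.0, 241.0, 31.0, 23.0])]
the job is handed in; nothing more can be done
```

The job is handed in with all three parts done, at about 27 s of the allowed 72 s; no verdict came back.

- **Jug:** I stood it upright on the worktop to the right of the bread bin. The side view around it shows no change since I let it go.
- **Guard:** I took it out of the rack without disturbing the boards. Its foot was set down about 120 mm from the hob's centre line (the side is at 110 mm), centred and parallel. I tilted it to about 0.33 rad until it met the bin lid at about 5 N, then released it.
- **Knob:** I pushed it fully in (about 15 N on the wrist), turned it anticlockwise by about 1.45–1.5 rad judged from the white pointer, and let it go. It is out again, and the gripper hangs clear above the hob.

**Checks that disagreed:**
- **Hob fit:** it was a few millimetres off at the hob's left edge, so I left extra margin for the foot and moved the grasp on the knob by 1–2 mm.
- **Guard's grip:** in the last side view its red patch sat about 3 px lower than just after release and showed more red pixels. I think the gripper or its shadow had covered part of it before, but I didn't confirm that. The patch's horizontal position matches the model.
- **Contact force:** after release I couldn't measure how hard the guard rests on the bin; I judged it only from the pictures.

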